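Turn a V-block in its slide-jaw fixture, then hold the probe dial at the third click

TASK

The V-block in the slackened slide-jaw fixture shows its flank to the probe: turn it a quarter turn so that its groove runs toward the probe, seat it flat and square against the fixed jaw with its ends level with the jaws' ends, and slide the moving jaw up to touch it. Then, not before, turn the spring-return dial clockwise past two clicks to the third, no further, and finish with the gripper still holding it there. The probe must not press on the block; leave the micrometer, the other V-block and the ring gauge where they are.

Things in the scene. Friction and masses are not known exactly. Their poses are not given: they have to be found in the camera images.
- fixture: aluminium base plate 200 x 260 x 12 mm, fixed; origin at the centre of its underside, z up; offsets below are in its axes. Fixed jaw: 12 mm high above the plate, 34 mm wide (y), clamping face at x = 52.5 mm looking to -x. Grey gear head: x 7.5 to 87.5, y -105 to -35 mm, top 48 mm above the bench; probe guide with a turret (top 58 mm) reaches on to y = -11 mm
- nest (a point): point on the plate's top (12 mm above the bench) where the centre of the block's underside belongs: x = 30, y = 70 mm of the fixture, fixture's axes. x is the jaws' closing line (fixed jaw at +x, its face 22.5 mm away), the probe comes from -y; it lies on the jaws' middle line
- slide_jaw (a joint): steel slide jaw, 60 x 34 x 12 mm, on the -x side of the nest, sliding along the fixture's x. Value in m: 0 = jaws 45 mm apart; grows as the jaw is drawn back (to -x), up to 0.035; it can close on to -0.012 if nothing is between. It stays where it is left; about 3 N moves it
- jaw_post (a point): centre of the top of the upright post (14 mm diameter, about 28 mm of it free above the jaw) by which the slide jaw is moved; 57 mm above the bench, 45 mm behind the jaw's face; moves with the jaw, fixture's axes
- workpiece: plain steel V-block in the fixture, 34 (x) x 45 (y) x 34 mm high, about 0.4 kg, loose; origin at the centre of its underside, z up. Its V groove, open at the top, runs along its own x; the flanks, 45 mm apart on its own y, are the faces to grip. Half a turn makes no difference. At the start the groove lies along the fixture's x (within 0.15 rad), yaw near the fixture's
- dial (a joint): spring-return dial, vertical axis, rad: 0 at rest, grows clockwise seen from above, end stop 1.6. Clicks (detents) at 0.4, 0.8, 1.2 rad, marked by 1, 2 and 3 white dots; a white line marks rest. Spring 0.07 (rest) to 0.15 N m (third click), each detent adds up to 0.05 N m but does not hold it: let go, it runs back to 0. Drives the probe 27.5 mm per rad toward the nest
- dial_top (a point): on the dial's axis at the top of its bar grip, 84 mm above the bench. The bar is 48 mm long along this point's x, 12 mm thick along its y, 28 mm high, on a 60 mm disc whose top is 56 mm above the bench. Turns with the dial; at rest its axes are the fixture's and the white pointer is on its -x side. Axis at x = 57.5, y = -70 mm of the fixture
- probe_tip (a point): tip of the 10 mm round probe rod, axis 36 mm above the bench, at x = 30 mm of the fixture. It moves along the fixture's +y: 56 mm from the nest's centre at rest, 23 mm at the third click, 6 mm short of a rightly placed block
- v_block_2: another V-block of the same size, on the bench to the left; not to be touched
- micrometer: micrometer with green frame, 50 x 137 x 13 mm, on the bench to the right; not to be touched
- ring_gauge_25: steel ring gauge, 61 mm diameter, 16 mm high, on the bench to the right; not to be touched
There are look-alikes about, which are no part of the job. Leave any black or green look-alike of the workpiece alone.

How it is judged (in metres and radians):
On the way, in this order (a step that is already met when the one before it is completed fails the run):
1. the V-block stands turned in the nest, groove toward the probe, the slide jaw closed on it, the dial still at rest (angle between the x axis of workpiece and the y axis of nest, either way round below 0.1 rad and angle between workpiece's own z axis and vertical below 0.06 rad and x of workpiece in the frame of nest between -0.0035 and 0.0035 m and y of workpiece in the frame of nest between -0.006 and 0.006 m and z of workpiece in the frame of nest below 0.003 m and value of joint slide_jaw below 0.003 m and value of joint dial below 0.15 rad), for 0.2 s.
2. the dial stands at its third click, held by the gripper (value of joint dial between 1.08 and 1.34 rad and contact force between the fingers and dial above 0.5 N), for 0.5 s.
At the end, for the whole second after the job is handed in: Gripper still holds the dial at 1.08 to 1.34 rad (third click 1.2) with over 0.5 N; V-block flat in the nest within 3.5 mm along the jaws' line and 6 mm along the probe's, groove within 0.1 rad of the probe's line; slide jaw within 3 mm of its 45 mm opening (all of step 2 and angle between the x axis of workpiece and the y axis of nest, either way round below 0.1 rad and angle between workpiece's own z axis and vertical below 0.06 rad and x of workpiece in the frame of nest between -0.0035 and 0.0035 m and y of workpiece in the frame of nest between -0.006 and 0.006 m and z of workpiece in the frame of nest below 0.003 m and value of joint slide_jaw below 0.003 m); the arm keeps its last pose, push and grip.
It fails at once if the dial is turned well beyond the third click (value of joint dial above 1.42 rad).
It fails at once if the dial is turned before the block is turned and clamped (value of joint dial above 0.5 rad and (value of joint slide_jaw above 0.006 m or angle between the x axis of workpiece and the y axis of nest, either way round above 0.2 rad)).
It fails at once if the probe presses on the block (contact force between probe and workpiece above 2 N).
It fails at once if a bystander is disturbed (distance of any of v_block_2, micrometer, ring_gauge_25 from where it was at the start of the episode above 0.015 m).
It also fails if it takes over 48 s, if anything falls off the work surface, if the arm or the gripper's body presses on something with over 40 N, if the wrist force passes 120 N, or if a joint passes its speed limit or range.

ROBOT

A 6-joint arm with a two-finger parallel gripper is mounted at the origin on the work surface; the furniture and walls round the work are solid. World frame = base frame: x ahead of the robot, y to its left, z up, the work surface at z = 0. Lengths are in m, angles in degrees, forces in N, time in s.
With the tool pointing down it reaches from about 0.325 to 0.775 m from the base axis. Payload 5.5 kg.
Tool frame: the origin (TCP) lies at the centre of the arm's flange, where the gripper is bolted on; the fingertips stand 182 mm ahead of it and the grasp point (between the pads) lies 163 mm ahead of it; z points along the fingers, y is the direction in which the jaws open and shut (so a half turn about z gives the same grasp; the last joint's range is limited). The gripper opens to 88 mm and grips with 3 to 60 N. Pads are 20 mm wide; open, the fingers measure 115 mm over their backs; the gripper's body (75 mm by 178 mm) begins 61 mm behind the grasp point.
Start: joints at [-72.233, 5.22, 70.514, -0, 104.267, -3.249], TCP at [0.215, -0.56, 0.405] pointing down, gripper open.
Joint ranges: [-164.24, 164.24], [-49.07, 125.15], [9.68, 141.18], [-86.29, 266.29], [3.28, 154.24], [-151.56, 151.56]. Speed limits (degrees/s): [147.25, 147.25, 172.46, 180, 180, 180].

INTERFACE

Orientations are given as [roll, pitch, yaw] about the fixed x, y, z axes, in that order (R = Rz(yaw) Ry(pitch) Rx(roll)).
In Python, from station import r gives the robot as it stands. The module is installed in compiled form; this text tells all that it offers. Calls block until the motion is done:
- r.reach(position, orientation): joint-space move of the TCP to a pose.
- r.servo_line(position, rotation=None, speed=0.15): straight line of the TCP; rotation=None keeps the orientation; speed is the mean speed in m/s.
- r.move_joints(angles): joint-space move.
- r.let_go() and r.grab(squeeze=None): open the fingers fully, or close them until they stop; squeeze is the grip in N (None keeps the last).
- r.wait(seconds).
- r.inverse_kinematics(position, orientation): joint angles nearest the present ones, or None.
- r.sense(): the state.
- r.snapshot(name): name is "scene" or "top"; returns a dict with "frame" (384x512x3 uint8, red, green, blue), "fx", "fy", "cx", "cy" (pixels), "dist_coeffs" ([k1, k2, p1, p2, k3] as OpenCV has them; the pictures are not rectified), "R" (3x3) and "t" (3): a world point X has camera coordinates R X + t. Camera axes: x right, y down, z forward; pixel columns grow to the right and rows downward; lengths in m; the calibration is good to about 2 mm. A picture is of the moment at which its call begins. There is no depth.
A pose or a line that the arm cannot do raises r.IKError and nothing moves.
- r.hand_in(): hands the job in, once; it reports no verdict.
The state is a dict: "clock": time; "joints": joint angles; "joint_vel": joint speeds; "joint_torque": joint torques, N m; "tcp_pos": TCP position; "orientation": TCP orientation; "contact_force": force on the tool from outside, world axes, zero at the start; "torque": the same for the moment, N m; "opening": finger opening in m.
Only numpy, scipy, OpenCV 4.12 (cv2) and the standard library are available. Lean on these libraries where they do the work, as an engineer would, in place of code of your own. Each camera call takes 0.05 s, during which the arm holds its last target. There are 200 camera calls.

## Working session

There is one attempt and no reset: what is moved stays moved. The work goes in short steps, each a Python script; the robot and the scene stay as the last script left them, time stands still between calls to the robot, and variables do not carry over. Pictures are saved under pics/ and viewed, about 8 in all and at most 12, crops included, and the job is handed in when it is done.

```bash
mkdir -p pics; python3 - <<'E'
from station import r
import cv2, numpy as np
for n in("scene","top"):
    s=r.snapshot(n); cv2.imwrite(f"pics/{n}0.png",s["frame"][:,:,::-1])
    np.savez(f"{n}0.npz",**s); print(n,s["fx"],s["fy"],s["cx"],s["cy"],s["dist_coeffs"],np.round(s["R"],3).tolist(),s["t"], -np.array(s["R"]).T@s["t"])
print(r.sense())
E
```

```text
scene 490.4541164665898 490.4541164665898 251.99631375272295 190.68209786886112 [-0.14164488  0.          0.          0.          0.        ] [[-0.563, -0.826, -0.014], [-0.57, 0.401, -0.717], [0.598, -0.396, -0.697]] [0.25893502 0.40529518 1.01939188] [-0.23287333  0.45518216  1.00451508]
top 422.627806734422 422.627806734422 258.2843260643925 193.78989499830206 [0.04453249 0.         0.         0.         0.        ] [[-0.017, -1.0, 0.005], [-0.998, 0.017, -0.061], [0.061, -0.006, -0.998]] [-0.06953487  0.54492174  1.19899739] [ 0.46994481 -0.07101761  1.23023491]
{'clock': 0.1, 'joints': array([-7.22338011e+01,  5.26057882e+00,  7.05738184e+01,  2.40585001e-05,
        1.04266529e+02, -3.24805007e+00]), 'joint_vel': array([-0.046586  , -0.21290287, -0.03300391, -0.03112441, -0.05872475,
        0.00628557]), 'joint_torque': array([ 1.29554821e-03, -4.47857988e+01, -4.07569027e+01,  6.98653073e-02,
        2.84667715e-02, -1.19483811e-04]), 'tcp_pos': array([ 0.21518364, -0.56015267,  0.40361247]), 'orientation': array([-1.79899237e+02, -5.74167508e-03,  2.10142498e+01]), 'contact_force': array([ 0.60882497,  0.80012461, -0.2360154 ]), 'torque': array([-0.00593122, -0.02663885,  0.00564069]), 'opening': 0.08745720038915958}
```

View pics/top0.png

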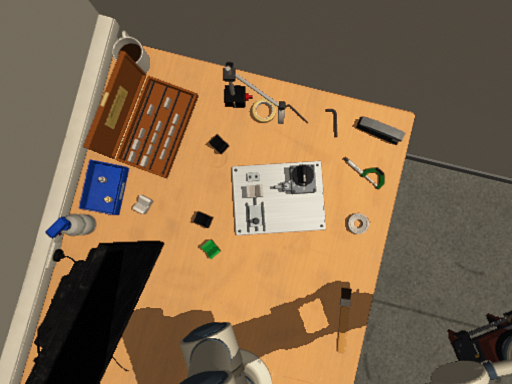

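View pics/scene0.png

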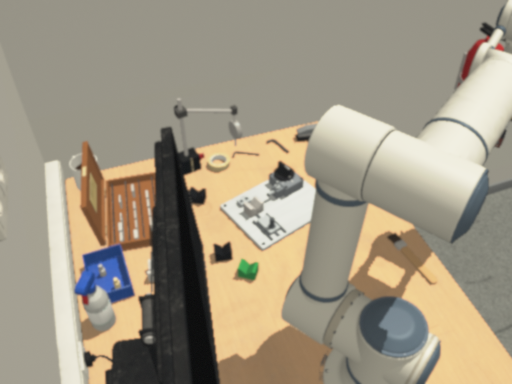

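Candidates for the workpiece (top view): the steel block in the fixture at (252,191); a second steel V-block on the bench at (142,204), which is v_block_2; black ones at (218,144) and (202,219); a green one at (209,248). I choose (252,191), the steel block on the plate between the jaws. Next I'll check it in a close crop and measure the plate corners.

```bash
cat > h.py <<'E'
import cv2, numpy as np
def cam(s):
    K=np.array([[s["fx"],0,s["cx"]],[0,s["fy"],s["cy"]],[0,0,1]],float)
    return K,np.array(s["dist_coeffs"],float),np.array(s["R"]),np.array(s["t"])
def px2w(s,uv,z):
    K,d,R,t=cam(s)
    n=cv2.undistortPoints(np.array(uv,float).reshape(-1,1,2),K,d).reshape(-1,2)
    D=np.c_[n,np.ones(len(n))]@R; C=-R.T@t
    z=np.broadcast_to(z,len(n))
    return C+D*((z-C[2])/D[:,2])[:,None]
def w2px(s,X):
    K,d,R,t=cam(s)
    return cv2.projectPoints(np.array(X,float).reshape(-1,1,3),cv2.Rodrigues(R)[0],t,K,d)[0].reshape(-1,2)
E
python3 - <<'E'
import cv2,numpy as np
from h import *
s=dict(np.load("top0.npz")); f=s["frame"]
hsv=cv2.cvtColor(f,cv2.COLOR_RGB2HSV)
m=((hsv[:,:,1]<45)&(hsv[:,:,2]>150)).astype(np.uint8)
m[:, :225]=0;m[:,335:]=0;m[:155]=0;m[245:]=0
c=max(cv2.findContours(m,0,2)[0],key=cv2.contourArea)
rect=cv2.minAreaRect(cv2.convexHull(c)); b=cv2.boxPoints(rect); print(rect,b)
w=px2w(s,b,.012); print(w); print([np.linalg.norm(w[i]-w[i-1]) for i in range(4)], w.mean(0))
cr=f[155:240,225:335,::-1]
cv2.imwrite("pics/crop0.png",cv2.resize(cr,None,fx=7,fy=7,interpolation=cv2.INTER_CUBIC))
E
```

```text
((278.45513916015625, 197.5914764404297), (68.31900787353516, 89.44129180908203), 86.37850952148438) [[231.6661  166.32495]
 [320.9288  160.67542]
 [325.24417 228.858  ]
 [235.98148 234.50754]]
[[ 0.62495771 -0.00310428  0.012     ]
 [ 0.63708765 -0.2621717   0.012     ]
 [ 0.43982064 -0.26937621  0.012     ]
 [ 0.42801955 -0.0128574   0.012     ]]
[np.float64(0.197179512821521), np.float64(0.25935123422340817), np.float64(0.19739852759394091), np.float64(0.25679012321163314)] [ 0.53247139 -0.1368774   0.012     ]
```

View pics/crop0.png

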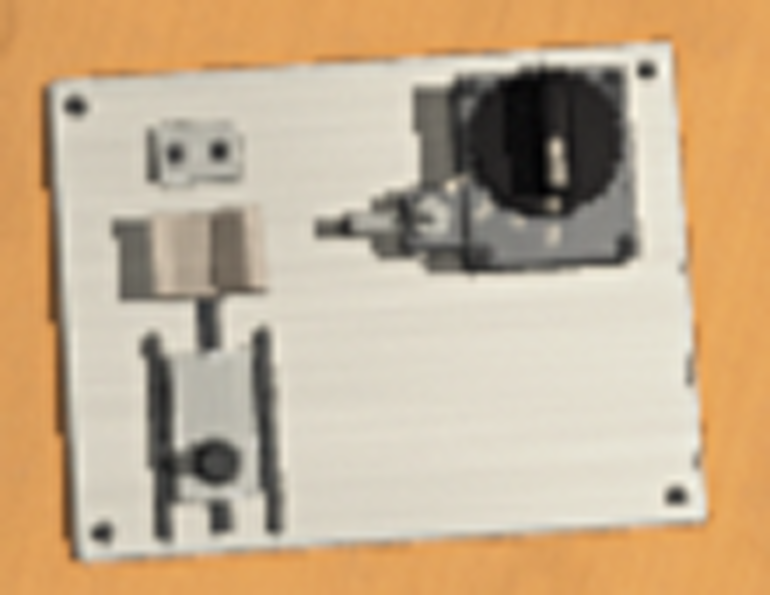

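The crop confirms it. The workpiece is the steel block at px (255,191), with its groove (light/dark line) running up the image, which is fixture x. The fixed jaw with two holes lies above it, and the slide jaw with its dark post (crop 215,462) is drawn back below it. The dial's pointer line is on the -x side, at rest. Next I'll fit the fixture pose from the plate edges and screw holes, and locate the block and post.

```bash
python3 - <<'E'
import cv2,numpy as np
from h import *
s=dict(np.load("top0.npz")); f=s["frame"]
g=cv2.cvtColor(f,cv2.COLOR_RGB2GRAY); hsv=cv2.cvtColor(f,cv2.COLOR_RGB2HSV)
C=lambda p:np.array(p,float)/7+[225,155]+(.5/7-.5)
cor=C([(50,82),(668,42),(706,520),(78,560)])
# edges: subpixel saturation transition across each side
sat=hsv[:,:,1].astype(np.float32); W=[]
L=[]
ctr=cor.mean(0)
for i in range(4):
    a,b=cor[i],cor[(i+1)%4]; n=np.array([b[1]-a[1],a[0]-b[0]]);n/=np.linalg.norm(n)
    if n@(a-ctr)<0:n=-n
    P=[]
    for k in np.linspace(.12,.88,40):
        q=a+(b-a)*k; d=np.arange(-4,4.01,.1); pt=(q+d[:,None]*n).astype(np.float32)
        v=cv2.remap(sat,pt[:,0],pt[:,1],cv2.INTER_LINEAR).ravel()
        lo,hi=np.median(v[:15]),np.median(v[-15:]); j=np.argmax(v>(lo+hi)/2)
        if hi-lo>40: P.append(q+d[j]*n)
    w=px2w(s,P,.012)[:,:2].astype(np.float32); 
    vx,vy,x0,y0=cv2.fitLine(w,cv2.DIST_HUBER,0,.01,.01).ravel(); L.append((np.array([x0,y0]),np.array([vx,vy])))
    print(i,len(P),np.degrees(np.arctan2(vy,vx)))
cw=[]
for i in range(4):
    p,u=L[i-1];q,v=L[i]; k=np.linalg.solve(np.c_[u,-v],q-p); cw.append(p+k[0]*u)
cw=np.array(cw); print("corners",cw.round(4).tolist(),[round(float(np.linalg.norm(cw[i]-cw[i-1])),4) for i in range(4)],"ctr",cw.mean(0))
hol=[]
for c in C([(75,105),(647,69),(676,495),(102,532)]):
    x,y=c.round().astype(int); p=g[y-3:y+4,x-3:x+4].astype(float); wt=np.clip(np.median(p)-15-p,0,None)
    Y,X=np.mgrid[y-3:y+4,x-3:x+4]; hol.append(((X*wt).sum()/wt.sum(),(Y*wt).sum()/wt.sum()))
hw=px2w(s,hol,.012)[:,:2]; print("holes",hw.round(4).tolist(),hw.mean(0), [round(float(np.linalg.norm(hw[i]-hw[i-1])),4) for i in range(4)])
e=(hw[0]-hw[1])+(hw[3]-hw[2]); th=np.arctan2(-e[0],e[1]); e2=(hw[0]-hw[3])+(hw[1]-hw[2]); th2=np.arctan2(e2[1],e2[0]); print("yaw",np.degrees([th,th2]))
th=(th+th2)/2; o=hw.mean(0); Rm=np.array([[np.cos(th),-np.sin(th)],[np.sin(th),np.cos(th)]])
fx=lambda p,z:((px2w(s,C([p]),z)[0,:2]-o)@Rm*1000).round(1)
print("block (30,70)",fx((208,253),.046),"post",fx((215,460),.057),"jawholes",fx((197,152),.024),"dial",fx((547,142),.056),"probe tip",fx((317,228),.036))
print("blk corners",[fx(p,.046) for p in((150,215),(262,205),(266,292),(150,297))],"jaw face",fx((208,350),.024),"fixed jaw", [fx(p,.024) for p in ((155,187),(243,180))])
E
```

```text
0 40 -87.275665
1 40 2.4967484
2 40 -87.36863
3 40 2.6048284
corners [[0.6256999969482422, -0.00139999995008111], [0.6381000280380249, -0.2614000141620636], [0.43849998712539673, -0.2700999975204468], [0.42660000920295715, -0.010499999858438969]] [0.1993, 0.2603, 0.1997, 0.26] ctr [ 0.53224593 -0.13585988]
holes [[0.6145, -0.011], [0.6255, -0.2486], [0.45, -0.2579], [0.4381, -0.0215]] [ 0.53202796 -0.13475472] [0.1767, 0.2379, 0.1758, 0.2367]
yaw [2.78451752 3.22666683]
block (30,70) [22.2 66.1] post [-60.7  69. ] jawholes [65.4 67.8] dial [ 56.4 -71.8] probe tip [29.9 21.4]
blk corners [array([39.1, 88.3]), array([40. , 43.2]), array([ 4.9, 44. ]), array([ 6.2, 90.5])] jaw face [-15.9  68.9] fixed jaw [array([52.2, 85.9]), array([52.6, 49.8])]
```

Edge fit: fixture centre (0.5322, -0.1359), yaw 2.60°, with sides of 199.5 × 260.1 mm. The block is at fixture (22, 67) and the slide jaw is about 23 mm back. I'll grip with the tool offset away from the probe.

```bash
cat >> h.py <<'E'
O=np.array([.5322,-.1359]); TH=2.60
def F(x,y,z):
    a=np.radians(TH); return [O[0]+np.cos(a)*x-np.sin(a)*y, O[1]+np.sin(a)*x+np.cos(a)*y, z]
def rot(d): return [180,0,TH+d]
def st(r,msg=""):
    q=r.sense(); p=(np.array(q["tcp_pos"][:2])-O); a=np.radians(TH)
    print(msg,round(q["clock"],2),"fix",np.round([(p[0]*np.cos(a)+p[1]*np.sin(a))*1e3,(-p[0]*np.sin(a)+p[1]*np.cos(a))*1e3,q["tcp_pos"][2]*1e3],1),"yaw",np.round(q["orientation"][2]-TH,2),"F",np.round(q["contact_force"],1),"T",np.round(q["torque"],2),"open",round(q["opening"]*1e3,1),"j6",round(q["joints"][5],1))
def pic(r,n,name,box,k):
    s=r.snapshot(n); np.savez(name+".npz",**s); x0,y0,x1,y1=box
    cv2.imwrite(f"pics/{name}.png",cv2.resize(s["frame"][y0:y1,x0:x1,::-1],None,fx=k,fy=k,interpolation=cv2.INTER_CUBIC))
    return s
E
python3 - <<'E'
from station import r
from h import *
r.reach(F(22,77,.29),rot(0)); st(r,"above")
r.servo_line(F(22,77,.2105),speed=.08); st(r,"down")
r.grab(25); st(r,"grab")
r.servo_line(F(22,77,.27),speed=.1); st(r,"lift")
pic(r,"scene","lift",(200,120,360,260),5)
E
```

```text
Traceback (most recent call last):
station.IKError: the arm cannot take that pose within its joint ranges
```

```bash
python3 - <<'E'
from station import r
from h import *
for yw in(0,180,-180,90,-90):
  for z in(.35,.29,.2105):
    q=r.inverse_kinematics(F(22,77,z),rot(yw)); print(yw,z,None if q is None else np.round(q,1))
q=r.inverse_kinematics(r.sense()["tcp_pos"],r.sense()["orientation"]);print(q)
E
```

```text
0 0.35 None
0 0.29 None
0 0.2105 None
180 0.35 None
180 0.29 None
180 0.2105 None
-180 0.35 None
-180 0.29 None
-180 0.2105 None
90 0.35 None
90 0.29 None
90 0.2105 None
-90 0.35 None
-90 0.29 None
-90 0.2105 None
[-7.22338011e+01  5.26057882e+00  7.05738184e+01  2.40585001e-05
  1.04266529e+02 -3.24805007e+00]
```

My F() takes metres and I passed mm. I'll fix that and retry.

```bash
sed -i 's/    a=np.radians(TH); return/    x,y=x\/1e3,y\/1e3; a=np.radians(TH); return/' h.py
python3 - <<'E'
from station import r
from h import *
for a in((22,77,.2105,0),(30,70,.2105,90),(30,70,.27,90),(-60,70,.21,0),(-38,70,.21,0),(57.5,-70,.244,0),(57.5,-70,.244,-75)):
    q=r.inverse_kinematics(F(*a[:3]),rot(a[3])); print(a,None if q is None else np.round(q,1))
r.reach(F(22,77,.29),rot(0)); st(r,"above")
r.servo_line(F(22,77,.2105),speed=.08); st(r,"down")
r.grab(25); st(r,"grab")
r.servo_line(F(22,77,.27),speed=.1); st(r,"lift")
pic(r,"scene","lift",(200,120,360,260),5)
E
```

```text
(22, 77, 0.2105, 0) [-9.5  1.  94.7 -0.  84.3 77.9]
(30, 70, 0.2105, 90) [-10.1   2.4  93.3   0.   84.3 -12.7]
(30, 70, 0.27, 90) [-10.1   0.4  89.2   0.   90.5 -12.7]
(-60, 70, 0.21, 0) [-12.4 -11.6 106.6  -0.   85.   75. ]
(-38, 70, 0.21, 0) [-11.8  -8.1 103.5  -0.   84.6  75.6]
(57.5, -70, 0.244, 0) [-22.   10.8  80.7  -0.   88.5  65.4]
(57.5, -70, 0.244, -75) [-22.   10.8  80.7  -0.   88.5 140.4]
above 2.3 fix [ 22.   76.3 290.2] yaw -0.05 F [ 0.9 -0.1  0.2] T [ 0.09 -0.03  0.02] open 87.8 j6 77.9
down 3.44 fix [ 22.3  77.  211.3] yaw 0.0 F [0.1 0.3 0.5] T [ 0.03 -0.02 -0.03] open 88.0 j6 77.9
grab 4.17 fix [ 22.1  76.6 210.7] yaw -0.02 F [ 0.5 -4.2  0.9] T [-0.82 -0.02 -0.02] open 44.5 j6 77.9
lift 4.92 fix [ 21.8  77.2 269.2] yaw 0.01 F [-0.4  0.2 -5.4] T [0.07 0.06 0.  ] open 44.7 j6 77.9
```

View pics/lift.png

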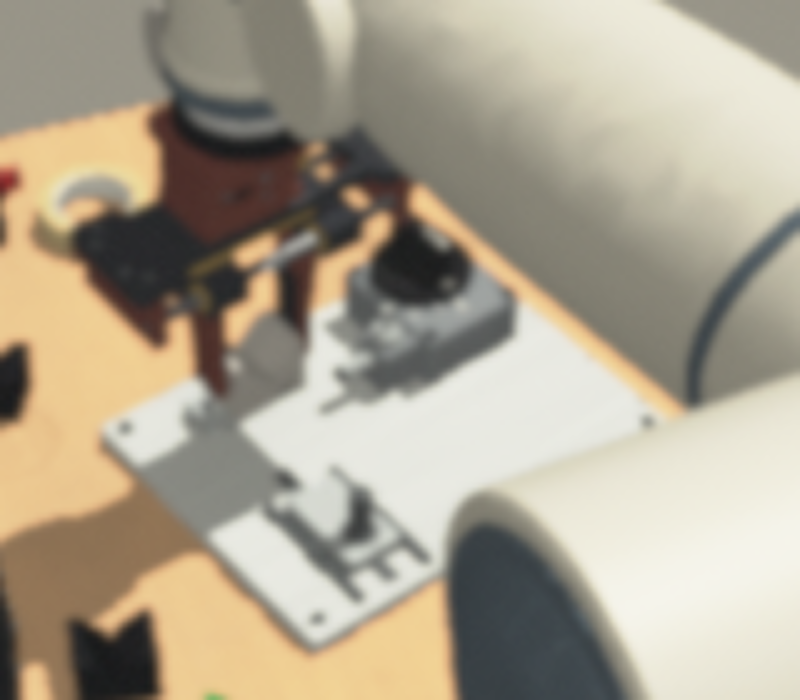

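The block is held (opening 44.6 mm, about 5 N of weight) at crop (265,360). Now I'll turn it a quarter turn, place it, and look from above with the arm drawn back.

```bash
python3 - <<'E'
from station import r
from h import *
r.reach(F(28.5,70,.27),rot(90)); st(r,"turned")
r.servo_line(F(28.5,70,.216),speed=.08)
r.servo_line(F(28.5,70,.2105),speed=.03); r.wait(.2); st(r,"down")
r.let_go(); st(r,"open")
r.servo_line(F(28.5,70,.29),speed=.15)
r.reach(F(-90,70,.30),rot(0)); st(r,"off")
pic(r,"top","placed",(225,155,335,240),7)
E
```

```text
turned 6.38 fix [ 28.5  70.  269.7] yaw 89.95 F [ 0.  -0.  -4.8] T [ 0.01 -0.05  0.01] open 45.0 j6 -12.6
down 7.73 fix [ 28.5  69.9 210.7] yaw 90.0 F [-2.5 -0.8 -3.9] T [-0.14  0.38 -0.02] open 44.5 j6 -12.7
open 8.55 fix [ 28.5  70.  210.5] yaw 90.0 F [-0.2 -0.   0.1] T [-0.02 -0.08 -0.02] open 87.5 j6 -12.7
off 10.58 fix [-89.9  70.  299.4] yaw 0.06 F [-0.7 -0.  -0.3] T [ 0.01 -0.02  0.02] open 87.6 j6 73.9
```

View pics/placed.png

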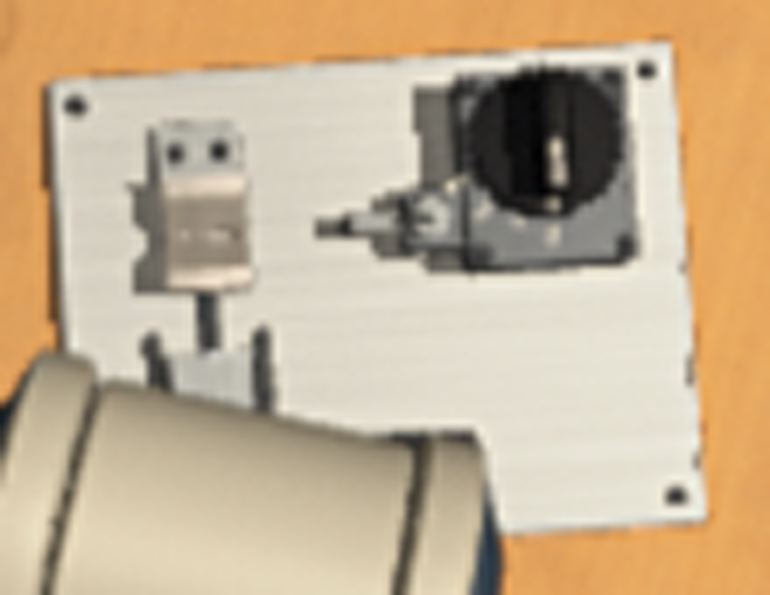

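The block now stands with its groove running along y, at crop (163–252, 178–292), touching or nearly touching the fixed jaw. Next I'll compute its centre and close the slide jaw by the post in small steps, watching the force.

```bash
python3 - <<'E'
from station import r
from h import *
s=dict(np.load("placed.npz")); a=np.radians(TH); Rm=np.array([[np.cos(a),-np.sin(a)],[np.sin(a),np.cos(a)]])
C=lambda p:np.array(p,float)/7+[225,155]+(.5/7-.5)
fx=lambda p,z:((px2w(s,C([p]),z)[0,:2]-O)@Rm*1000).round(1)
print("blk",[fx(p,.046) for p in((163,182),(247,177),(252,290),(168,292),(207.5,235))],"jaw",fx((155,153),.024),fx((240,148),.024))
r.reach(F(-60.5,70,.29),rot(0))
r.servo_line(F(-60.5,70,.211),speed=.1); st(r,"down")
r.grab(25); st(r,"grip")
r.servo_line(F(-42,70,.211),speed=.05); st(r,"near")
for x in np.arange(-41,-33.9,1):
    r.servo_line(F(x,70,.211),speed=.02); r.wait(.1); st(r,x)
    q=r.sense()["contact_force"]; 
    if q[0]<-14: break
E
```

```text
blk [array([51.3, 83.7]), array([51.2, 49.9]), array([ 5.7, 50.8]), array([ 7. , 84.4]), array([28.8, 67.2])] jaw [65.4 86.6] [65.3 51.7]
down 11.82 fix [-60.3  69.9 211.8] yaw 0.0 F [-1.  -0.3 -0.2] T [-0.01  0.02  0.03] open 88.0 j6 74.9
grip 12.97 fix [-60.5  70.5 210.9] yaw 0.02 F [-0.1  4.5  0.6] T [ 0.88  0.04 -0.06] open 13.7 j6 74.9
near 13.48 fix [-41.8  70.5 211. ] yaw 0.03 F [-0.2  5.2  0.1] T [0.95 0.   0.  ] open 13.7 j6 75.5
-41.0 13.83 fix [-41.1  70.5 210.9] yaw 0.03 F [-2.4  6.3  2.5] T [ 0.93  0.35 -0.01] open 14.0 j6 75.5
-40.0 14.18 fix [-40.3  70.5 210.9] yaw 0.02 F [-1.8  5.5  2.6] T [ 0.94  0.52 -0.03] open 13.4 j6 75.6
-39.0 14.53 fix [-39.3  70.5 210.9] yaw 0.02 F [-2.7  5.8  1.7] T [ 0.92  0.45 -0.07] open 13.6 j6 75.6
-38.0 14.88 fix [-38.3  70.5 210.9] yaw 0.02 F [-2.9  5.3  2.6] T [ 0.96  0.49 -0.03] open 13.7 j6 75.6
-37.0 15.23 fix [-37.3  70.5 210.9] yaw 0.03 F [-1.7  6.   2.1] T [0.92 0.45 0.02] open 13.5 j6 75.6
-36.0 15.58 fix [-36.3  70.5 210.9] yaw 0.02 F [-3.4  4.6  2.1] T [ 0.97  0.5  -0.01] open 13.5 j6 75.7
-35.0 15.93 fix [-35.3  70.5 210.9] yaw 0.03 F [-3.5  4.2  1.9] T [0.97 0.52 0.01] open 14.0 j6 75.7
-34.0 16.28 fix [-34.8  70.5 210.9] yaw 0.02 F [-6.1  4.9  5.5] T [0.92 1.24 0.  ] open 13.6 j6 75.7
```

```bash
python3 - <<'E'
from station import r
from h import *
for x in np.arange(-33.5,-30,.5):
    r.servo_line(F(x,70,.211),speed=.02); r.wait(.1); st(r,x)
    if r.sense()["contact_force"][0]<-14: break
r.let_go(); r.servo_line(F(x,70,.30),speed=.15)
r.reach(F(-20,-30,.38),rot(0)); st(r)
pic(r,"scene","c2",(200,120,360,260),5)
r.reach(F(40,-130,.40),rot(0)); st(r)
pic(r,"top","closed",(225,155,335,240),7)
E
```

```text
-33.5 16.63 fix [-34.6  70.5 210.9] yaw 0.02 F [-9.   4.3  6.1] T [ 0.94  1.56 -0.02] open 13.5 j6 75.7
-33.0 16.98 fix [-34.3  70.5 210.8] yaw 0.02 F [-10.6   5.9   8.2] T [0.87 1.91 0.03] open 13.7 j6 75.8
-32.5 17.33 fix [-34.1  70.5 210.8] yaw 0.02 F [-13.7   5.4   8.3] T [ 0.96  2.25 -0.  ] open 13.7 j6 75.8
-32.0 17.68 fix [-33.8  70.5 210.8] yaw 0.01 F [-14.4   4.7   9.3] T [ 0.93  2.54 -0.02] open 13.8 j6 75.8
 20.21 fix [-20.  -29.8 378.1] yaw -0.04 F [ 0.1  0.8 -0.6] T [0.1  0.01 0.  ] open 87.4 j6 65.9
 20.8 fix [  40.5 -129.1  397.8] yaw 0.05 F [-0.3  0.7 -0.2] T [ 0.08  0.07 -0.01] open 87.9 j6 59.8
```

View pics/closed.png

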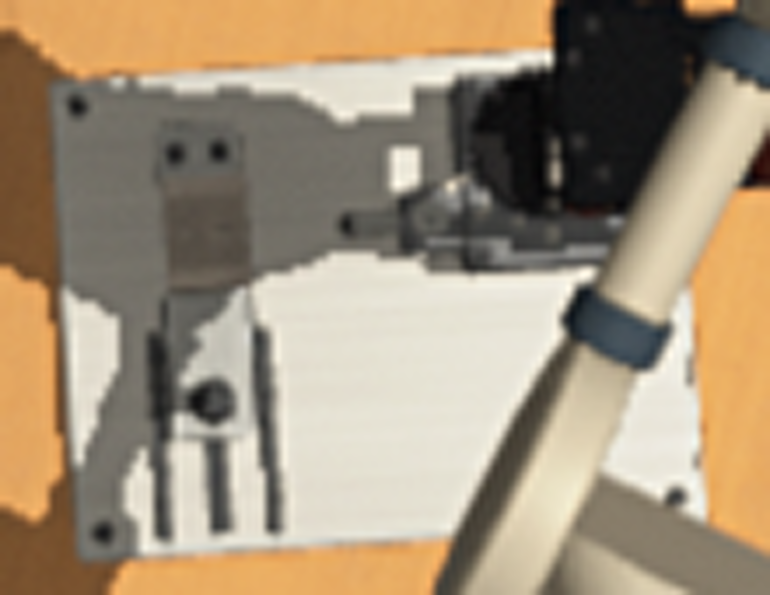

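The jaw is closed on the block: no gap at crop y≈290, post at (212,400), about fixture x = -37 (ideal -37.5). Now the dial.

```bash
python3 - <<'E'
from station import r
from h import *
r.reach(F(57.5,-70,.32),rot(0)); r.servo_line(F(57.5,-70,.2445),speed=.1); st(r,"down")
r.grab(50); r.wait(.2); st(r,"grip")
for d in(-15,-30,-45,-58,-66):
    r.reach(F(57.5,-70,.2445),rot(d)); r.wait(.15); st(r,d)
pic(r,"top","dial1",(225,155,335,240),7)
pic(r,"scene","dial1s",(230,130,340,215),7)
E
```

```text
down 22.25 fix [ 57.7 -70.2 245.4] yaw -0.01 F [-0.   0.7  0.9] T [ 0.04 -0.02 -0.  ] open 87.8 j6 65.4
grip 23.6 fix [ 57.5 -69.3 244.4] yaw 0.04 F [-0.8  4.9  1.3] T [ 0.92  0.13 -0.01] open 11.7 j6 65.4
-15 24.11 fix [ 57.5 -69.6 244.5] yaw -14.72 F [-0.9  5.4  1.8] T [0.93 0.17 0.01] open 11.7 j6 80.1
-30 24.62 fix [ 57.4 -69.8 244.4] yaw -29.61 F [-1.8  3.9  1.6] T [0.94 0.34 0.07] open 11.3 j6 95.0
-45 25.12 fix [ 57.3 -70.  244.5] yaw -44.48 F [-2.7  3.9  1.5] T [0.85 0.47 0.08] open 11.9 j6 109.8
-58 25.61 fix [ 57.2 -70.1 244.5] yaw -57.49 F [-3.9  3.9  1.7] T [0.79 0.61 0.14] open 11.7 j6 122.8
-66 26.02 fix [ 57.1 -70.2 244.5] yaw -65.5 F [-4.1  3.   2.6] T [0.76 0.7  0.13] open 11.3 j6 130.8
```

View pics/dial1.png

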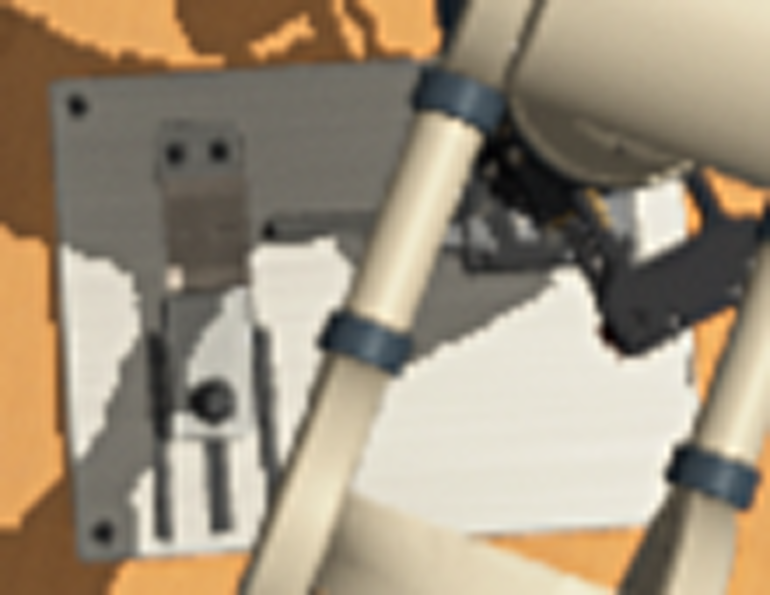

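View pics/dial1s.png

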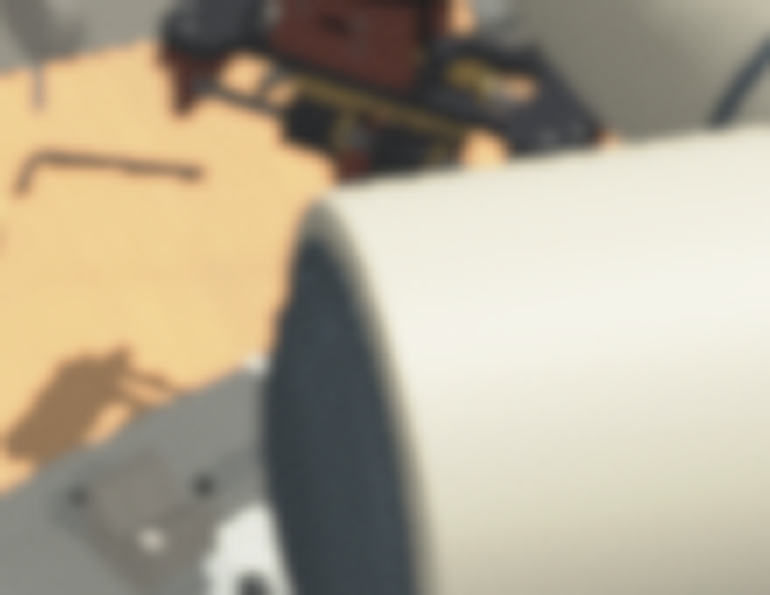

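The probe tip moved from crop x 343 to 266, which is 31 mm or about 1.13 rad. That matches the tool's 65.5° (1.143 rad), so nothing is slipping, and it's still clear of the block. I'll finish to 1.2 rad and check the tip again before handing in.

```bash
python3 - <<'E'
from station import r
from h import *
r.reach(F(57.5,-70,.2445),rot(-69.2)); r.wait(.8); st(r,"held")
pic(r,"top","final",(238,165,298,215),10)
E
```

```text
held 27.17 fix [ 57.  -70.2 244.5] yaw -68.69 F [-4.6  3.3  2.3] T [0.71 0.78 0.14] open 11.6 j6 134.0
```

View pics/final.png

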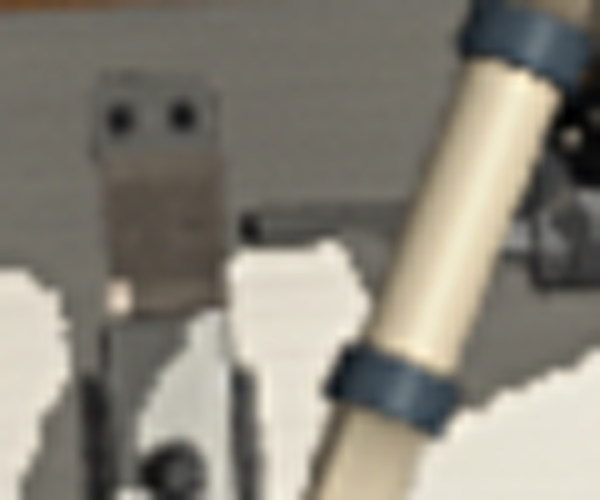

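The probe tip is at crop x≈243 and the block's edge is at ≈222, a gap of about 6 mm as specified. The block is square between the jaws, so I'm handing in.

```bash
python3 - <<'E'
from station import r
from h import *
r.hand_in(); st(r)
E
```

```text
the job is handed in; nothing more can be done
the job is handed in; nothing more can be done
```

I turned the V-block a quarter turn and placed it in the nest. I then closed the slide jaw on it with about 14 N, and turned the dial to the third click. The job was handed in at about 27 s with the gripper still holding the dial; no verdict is reported.

**Last checks**
- **Dial:** the tool turned 68.7° (1.20 rad). Probe travel showed no slip: 31 mm, or about 1.13 rad, when the tool read 1.14 rad.
- **Probe:** it stands about 6 mm short of the block.
- **Slide jaw:** the post is within about 1 mm of its ideal place, with no visible gap to the block.
- **Block:** it looks square to the jaws. Measured once it was placed, before the jaw was closed, it sat about 2 mm off the jaws' middle line toward the probe. That is within the 6 mm allowed, though its ends are not exactly level with the jaws' ends.
- **Not checked:** I did not measure again how flat the block sits, and I did not re-check the bystanders. The arm was never sent to them.

One command failed early on because I passed mm instead of m; nothing moved.

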